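Draw a spring bar with a forked tool to free a hinge link

TASK

The small dark steel link is pinned in the pocket of the hinge fixture by a spring bar. Take the forked tool out of its wooden stand, lower its fork over the thin neck between the bar's two collars, and with the tool alone draw the bar back sideways towards its barrel until the link is let go and pops up; go by feel and never load the tool with more than 14 N against the fixture, as the travel needed cannot be seen, differs each time, and ends in a hard stop just past the point of release. Then let the bar spring home, put the tool back upright and fully down in its stand, and leave the link standing raised in the fixture and the things around undisturbed.

Things in the scene. Friction and masses are not known exactly. Their poses are not given: they have to be found in the camera images.
- fixture: hinge fixture, steel on a grey base plate, screwed down; origin at desk level under the link's pocket, y along the spring bar, z up. Plate 66 (x) by 142 (y) by 12 mm, from y = -40 to +102 mm. The pocket at the origin (two lugs, two end posts; 34 by 27 mm outside, top 66 mm above the desk) holds the link; the bar leaves it along +y, its axis at x = 0, 45 mm above the desk.
- bar_neck (a point): middle of the spring bar's thin neck, on its axis; with the bar home 41 mm along the fixture's +y from its origin, 45 mm above the desk; axes as the fixture's; moves with the bar. The neck is 6 mm thick and 8 mm long, between two steel collars 18 mm across, whose inner faces lie 4 mm to either side of this point along y. Free below it for 33 mm, down to the base plate.
- bar (a joint): travel of the spring bar along the fixture's +y (m); 0 = home, its tip hidden in the link. The tip's set depth cannot be seen and differs each time: the link is let go somewhere between 7 and 18 mm of travel, and a hard stop in the barrel follows 0.5 to 2 mm later. The spring takes 7.5 N to start and 9 N at the longest travel; the link's rubbing adds up to 1.5 N. The bar springs back when let go.
- link_center (a point): centre of the dark steel link: flat tongue 20 (x) by 8 (y) mm, 44 mm high, two 9 mm holes through it; stands in the pocket, axes as the fixture's. Pinned by the bar, its centre is 59 to 61 mm above the desk; when let go, a sprung ejector below lifts it to about 75 mm, where it stays standing in the pocket, above the bar.
- stand: light wooden tool stand, fixed, origin at desk level under its middle: foot 70 x 78 x 8 mm, block 56 (x) by 64 (y) mm, top 36 mm above the desk. A pocket in the middle of its top, 25 (x) by 11 (y) mm and 33 mm deep, takes the fork.
- fork_handle (a point): centre of the black square handle (16 x 16 mm, 60 mm high) of the forked tool (about 60 g), which stands upright in the stand; z up along the tool, x across the fork. Guard plate 34 (x) by 20 (y) by 4 mm below the handle, its underside 34 mm under this point and resting on the stand's top. In the stand this point is 70 mm above the desk, over the stand's middle, axes as the stand's.
- dish: bystander, to be left alone: small round steel dish of screws, 67 mm across, 13 high; origin under its middle
- cutters: bystander, to be left alone: side cutters lying flat, 124 mm long; origin under its middle
- spool: bystander, to be left alone: spool of braid lying flat, 51 mm across, 10 high; origin under its middle
- jar: bystander, to be left alone: small closed jar, 41 mm across, 50 high; origin under its middle
- pliers: bystander, to be left alone: long nose pliers lying flat, 147 mm long; origin under its middle
- pump: bystander, to be left alone: solder pump lying flat, 154 mm long; origin under its middle
- barrel_mouth (a point): open end of the dark barrel (20 mm across, 28 mm long) into which the bar and its spring coil slide, on the bar's axis, 68.5 mm along the fixture's +y, 45 mm above the desk; the bar is drawn towards it.
- fork_slot (a point): closed upper end of the fork's slot, 48 mm under the handle's centre, axes as the handle's. Steel blade 20 mm wide (x), 4 mm thick (y); the slot opens downward, is 9 mm wide (x) and 14 mm deep; the tips, 62 mm under the handle's centre, are slightly flared inside.

How it is judged:
By the outcome, as a careful person would: the job done as asked, in the order asked, and still so for the second after the job is handed in, with the robot touching nothing.
It also fails if it takes over 54 s, if anything falls off the work surface, if the arm or the gripper's body presses on something with over 40 N, if the wrist force passes 120 N, or if a joint passes its speed limit or range.

ROBOT

A 6-joint arm with a two-finger parallel gripper is mounted at the origin on a cart in front of the work surface, level with it; the furniture and walls round the work are solid. World frame = base frame: x ahead of the robot, y to its left, z up, the work surface at z = 0. Lengths are in m, angles in rad, forces in N, time in s.
With the tool pointing down it reaches from about 0.325 to 0.875 m from the base axis. Payload 4.4 kg.
Tool frame: the origin (TCP) lies at the centre of the arm's flange, where the gripper is bolted on; the fingertips stand 173 mm ahead of it and the grasp point (between the pads) lies 155 mm ahead of it; z points along the fingers, y is the line along which they close (so a half turn about z gives the same grasp; the last joint's range is limited). The gripper opens to 85 mm and grips with 20 to 120 N. Pads are 22 mm wide; open, the fingers measure 114 mm over their backs; the gripper's body (76 mm by 85 mm) begins 54 mm behind the grasp point. The pads swing forward as they close: fully open they stand 13 mm farther back than shut.
Start: joints at [1.099, 0.207, 1.542, -0, 1.393, -0.15], TCP at [0.181, 0.546, 0.405] pointing down, gripper open.
Joint ranges: [-2.73, 2.73], [-0.86, 2.22], [0.23, 2.46], [-1.11, 4.25], [0.08, 2.63], [-2.82, 2.82]. Speed limits (rad/s): [2.79, 2.79, 3.14, 3.14, 3.14, 3.14].

INTERFACE

Orientations are given as a 3x3 rotation matrix whose columns are the frame's x, y, z axes.
In Python, from bench import read_state, grab_frame, camera_model, hand_in gives the robot as it stands. The module is installed in compiled form; this text tells all that it offers.
- The arm moves only by the tool drive_tool, never from a script. Its argument "increments" is a list of rows, each a list of 5 numbers: the closure, from -1 (fully open) to 1 (shut), so that 0 is half open, then the shift along the tool's x, y, z scaled (see below), then the turn about the tool's z scaled (see below). In form: [[grip, tx, ty, tz, turn], ...]. A call has 1 to 12 rows; each row is the pose to reach, as a shift and turn from the pose commanded when the call began, along the tool's axes at that moment; what a row does not reach only later rows make up. The controller multiplies each number of a shift by 0.5 m and each number of a turn by pi/2 rad. A row lasts 1/12 s, in which the tool goes at most 41.7 mm and 7.16 degrees, less where a joint would pass 70% of its speed; a pose out of reach is approached as far as the arm can. A call with a number of a shift or a turn outside -1 to 1 is refused whole. A call with a gripper value outside its range is refused whole. The fingers move at their own pace and stop on an object; the grip force is fixed at half the most. Time passes only in rows, so rows that repeat a pose let the fingers close. It gives the time, the measured TCP pose, the force, the opening and the grip force at its end, in the units of the state.
- read_state(): the state, without advancing time (a new reading comes with each control period).
- grab_frame(name): name is "scene" or "top"; returns the picture (400x640x3 uint8, red, green, blue); there is no depth.
- camera_model(name): a dict with "fx", "fy", "cx", "cy" (pixels), "R" (3x3) and "t" (3): a world point X has camera coordinates R X + t. Camera axes: x right, y down, z forward; pixel columns grow to the right and rows downward; lengths in m; the calibration is good to about 2 mm. A picture is of the moment at which its call begins. camera_model takes no time and is no camera call.
- hand_in(): hands the job in; it is judged then, once.
The state is a dict: "time": time; "qpos": joint angles; "qvel": joint speeds; "joint_torque": joint torques, N m; "position": TCP position; "eef_rot": TCP orientation; "contact_force": force on the tool from outside, world axes, zero at the start; "moment": the same for the moment, N m; "grip_width": opening from 0.0 (shut) to 1.0 (fully open); "grasp_force": force on a finger pad.
Only numpy, scipy, OpenCV 4.12 (cv2) and the standard library are available. Lean on these libraries where they do the work, as an engineer would, in place of code of your own. Each camera call takes 0.05 s, during which the arm holds its last target. There are 200 camera calls.

## Working session

There is one attempt and no reset: what is moved stays moved. The work goes in short steps, Python scripts to look and compute and a tool call to move; the robot and the scene stay as the last step left them, time stands still between calls to the robot, and variables do not carry over. Pictures are saved under pics/ and viewed, at most 10 in all, crops included, and the job is handed in when it is done.

Besides the shell and the picture viewer there is one more tool, called by a JSON object that holds its "name" and its "arguments", one argument or row to a line. drive_tool: Moves the arm, as the interface text tells. Its arguments: {"type":"object","properties":{"increments":{"type":"array"}},"required":["increments"]}

```bash
mkdir -p pics
python3 - <<'E'
from bench import *
import cv2,numpy as np
for n in("scene","top"):
    f=grab_frame(n); cv2.imwrite(f"pics/{n}0.png",cv2.cvtColor(f,cv2.COLOR_RGB2BGR))
    m=camera_model(n); R=np.array(m["R"]);print(n,m["fx"],m["cx"],m["cy"],"pos",-R.T@np.array(m["t"]),R.round(3).tolist())
s=read_state();print(s)
E
```

```text
scene 394.7894420875296 319.67388872965495 199.13235546994193 pos [ 0.18232966 -0.4522402   0.74579701] [[0.806, -0.591, -0.006], [-0.454, -0.612, -0.647], [0.379, 0.525, -0.762]]
top 412.99518163209376 311.80126540592465 195.09411104319028 pos [ 0.39536733 -0.00161864  1.01465431] [[0.004, -1.0, -0.022], [-0.995, -0.001, -0.102], [0.102, 0.023, -0.995]]
{'time': 0.1, 'qpos': array([ 1.09950681e+00,  2.07360793e-01,  1.54284511e+00,  2.25508504e-05,
        1.39352166e+00, -1.50505243e-01]), 'qvel': array([-0.00020296, -0.00160455, -0.0028776 , -0.00050389,  0.00139761,
        0.00020399]), 'joint_torque': array([-5.23360413e-04, -3.84092367e+01, -2.92546964e+01, -1.15943481e-04,
        4.93670086e-03, -2.20774055e-06]), 'position': array([0.18115883, 0.54535966, 0.4036106 ]), 'eef_rot': array([[-9.48986989e-01,  3.15313681e-01, -9.89100685e-04],
       [ 3.15315047e-01,  9.48985164e-01, -1.89208730e-03],
       [ 3.42040864e-04, -2.10744456e-03, -9.99997721e-01]]), 'contact_force': array([ 0.49830442, -0.73490263, -1.03741509]), 'moment': array([-0.02651828, -0.01650545,  0.01745725]), 'grasp_force': 0.0, 'grip_width': 0.9988374949232617}
```

View pics/scene0.png

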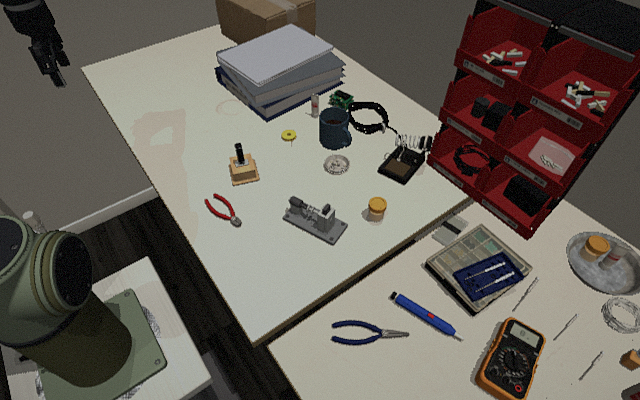

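View pics/top0.png

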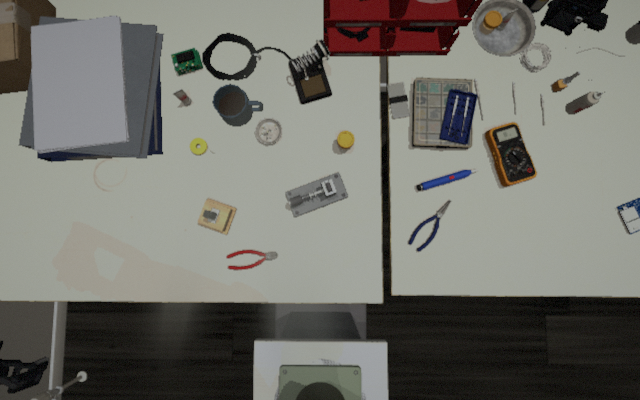

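The scene view shows the stand with the tool at (243,165) and the fixture at (315,215). In the top view they are at (217,215) and (317,194). I'll enlarge both.

Run:
```python
import cv2
t=cv2.imread("pics/top0.png");s=cv2.imread("pics/scene0.png")
cv2.imwrite("pics/tc.png",cv2.resize(t[165:240,190:355],None,fx=4.8,fy=4.8,interpolation=cv2.INTER_CUBIC))
cv2.imwrite("pics/sc.png",cv2.resize(s[135:245,215:355],None,fx=5.4,fy=5.4,interpolation=cv2.INTER_CUBIC))
```

```text
(no output)
```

View pics/tc.png

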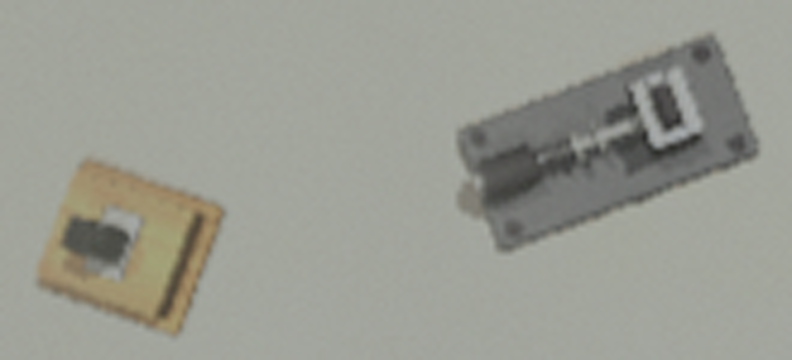

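View pics/sc.png

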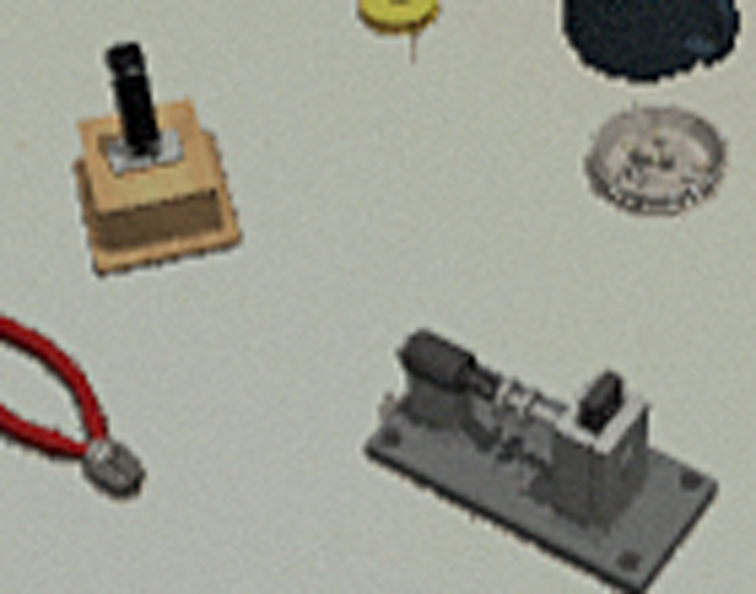

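```bash
cat > h.py <<'E'
from bench import *
import numpy as np
from scipy.optimize import least_squares
C={n:camera_model(n) for n in("scene","top")}
def proj(n,X):
    c=C[n];p=np.atleast_2d(X)@np.array(c["R"]).T+np.array(c["t"])
    return np.c_[c["fx"]*p[:,0]/p[:,2]+c["cx"],c["fy"]*p[:,1]/p[:,2]+c["cy"]]
def place(q,L):
    c,s=np.cos(q[2]),np.sin(q[2]);L=np.atleast_2d(L)/1e3
    return np.c_[q[0]+c*L[:,0]-s*L[:,1],q[1]+s*L[:,0]+c*L[:,1],L[:,2]]
def fit(obs,q0,free=3):
    """obs: (cam, local mm, pixel)"""
    f=lambda q:np.concatenate([(proj(n,place(q,l))-np.array(p)).ravel() for n,l,p in obs])
    r=least_squares(f,q0,loss="soft_l1");return r.x,f(r.x).reshape(-1,2)
tc=lambda u,v:((u+.5)/4.8-.5+190,(v+.5)/4.8-.5+165)
sc=lambda u,v:((u+.5)/5.4-.5+215,(v+.5)/5.4-.5+135)
E
cat > fit.py <<'E'
from h import *
T,S="top","scene"
fx=[(T,(33,102,12),tc(460,128)),(T,(33,-40,12),tc(713,35)),(T,(-33,-40,12),tc(757,150)),(T,(-33,102,12),tc(503,250)),
(S,(-33,102,12),sc(367,445)),(S,(-33,-40,12),sc(632,585)),(S,(33,-40,12),sc(717,482)),
(T,(0,41,45),tc(586,146)),(S,(0,41,45),sc(517,395))]
st=[(T,(35,39,8),tc(85,160)),(T,(35,-39,8),tc(225,208)),(T,(-35,-39,8),tc(180,335)),(T,(-35,39,8),tc(38,288)),
(S,(-35,-39,8),sc(240,238)),(S,(-35,39,8),sc(97,268)),(S,(-28,32,36),sc(97,210)),(S,(-28,-32,36),sc(220,183)),(S,(28,-32,36),sc(190,100)),(S,(28,32,36),sc(80,122)),
(S,(0,0,98),sc(125,50))]
for o,q in((fx,(.45,0,.35)),(st,(.4,.25,-.35))):
    q,r=fit(o,q);print(q.round(4),np.degrees(q[2]).round(1));print(r.round(1).tolist())
E
python3 fit.py
```

```text
[ 0.5111 -0.0185  0.3573] 20.5
[[-1.1, 0.4], [0.5, -0.3], [0.9, 0.9], [-0.9, 0.3], [-1.1, -1.3], [0.9, 0.1], [0.3, -0.7], [0.4, -0.8], [0.0, 0.9]]
[ 0.4477  0.2533 -0.2935] -16.8
[[-0.7, -0.6], [0.1, -1.4], [0.6, -0.4], [0.1, 0.0], [-25.5, 5.5], [-4.8, -20.4], [-3.6, -16.2], [-21.5, 5.5], [6.0, 15.4], [20.6, -4.9], [0.4, 0.8]]
```

```bash
python3 - <<'E'
s=open('fit.py').read()
a=s.index("(S,(-35,-39,8)");b=s.index("(S,(0,0,98)")
s=s[:a]+"(S,(-35,-39,8),sc(97,268)),(S,(35,-39,8),sc(240,238)),(S,(-28,-32,36),sc(97,210)),(S,(28,-32,36),sc(220,183)),(S,(28,32,36),sc(190,100)),(S,(-28,32,36),sc(80,122)),\n"+s[b:]
open('fit.py','w').write(s)
E
python3 fit.py
```

```text
[ 0.5111 -0.0185  0.3573] 20.5
[[-1.1, 0.4], [0.5, -0.3], [0.9, 0.9], [-0.9, 0.3], [-1.1, -1.3], [0.9, 0.1], [0.3, -0.7], [0.4, -0.8], [0.0, 0.9]]
[ 0.4464  0.2535 -0.3271] -18.7
[[-0.2, -0.4], [0.3, -0.2], [-0.1, 0.5], [-0.3, -0.1], [-0.1, -0.1], [0.5, -0.7], [0.3, 0.5], [-0.4, 0.6], [0.3, -0.6], [-0.6, -0.1], [-0.1, 0.9]]
```

{"name": "drive_tool", "arguments": {
  "increments": [
    [-1,-0.03,-0.017,0.006,0],
    [-1,-0.09,-0.05,0.02,0],
    [-1,-0.16,-0.09,0.035,0],
    [-1,-0.23,-0.13,0.05,0],
    [-1,-0.3,-0.17,0.064,0],
    [-1,-0.37,-0.21,0.08,0],
    [-1,-0.44,-0.25,0.095,0],
    [-1,-0.51,-0.29,0.11,0],
    [-1,-0.58,-0.325,0.125,0],
    [-1,-0.64,-0.36,0.14,0],
    [-1,-0.675,-0.38,0.147,0],
    [-1,-0.687,-0.387,0.147,0]
  ]
}}

```text
time: 1.1
position: [0.4477, 0.251, 0.3298]
eef_rot: [[-0.948, 0.319, -0.002], [0.319, 0.948, -0.002], [0.001, -0.002, -1.0]]
contact_force: [-0.1, -0.2, 0.5]
grip_width: 0.999
grasp_force: 0.0
```

{"name": "drive_tool", "arguments": {
  "increments": [
    [-1,0,0,0,0],
    [-1,0,0,0,0]
  ]
}}

```text
time: 1.27
position: [0.446, 0.2539, 0.331]
eef_rot: [[-0.949, 0.316, -0.001], [0.316, 0.949, 0.0], [0.001, 0.0, -1.0]]
contact_force: [-0.4, -1.0, 0.9]
grip_width: 0.999
grasp_force: 0.0
```

{"name": "drive_tool", "arguments": {
  "increments": [
    [-1,0,0,0.03,0],
    [-1,0,0,0.07,0],
    [-1,0,0,0.11,0],
    [-1,0,0,0.15,0],
    [-1,0,0,0.18,0],
    [-1,0,0,0.195,0],
    [-1,0,0,0.2,0],
    [-1,0,0,0.2,0]
  ]
}}

```text
time: 1.93
position: [0.4456, 0.2546, 0.2311]
eef_rot: [[-0.949, 0.314, -0.001], [0.314, 0.949, -0.0], [0.001, -0.0, -1.0]]
contact_force: [0.1, 0.4, 0.0]
grip_width: 0.998
grasp_force: 0.0
```

{"name": "drive_tool", "arguments": {
  "increments": [
    [0,0,0,0,0],
    [0.3,0,0,0,0],
    [0.5,0,0,0,0],
    [0.6,0,0,0,0],
    [0.7,0,0,0,0],
    [0.8,0,0,0,0],
    [1,0,0,0,0],
    [1,0,0,0,0],
    [1,0,0,0,0],
    [1,0,0,0,0]
  ]
}}

```text
time: 2.77
position: [0.4465, 0.2538, 0.2316]
eef_rot: [[-0.949, 0.315, 0.001], [0.315, 0.949, 0.0], [-0.001, 0.0, -1.0]]
contact_force: [-0.5, 0.3, 3.8]
grip_width: 0.176
grasp_force: 58.6
```

{"name": "drive_tool", "arguments": {
  "increments": [
    [1,0,0,-0.01,0],
    [1,0,0,-0.03,0],
    [1,0,0,-0.06,0],
    [1,0,0,-0.1,0],
    [1,0,0,-0.14,0],
    [1,0,0,-0.18,0],
    [1,0,0,-0.195,0],
    [1,0,0,-0.2,0],
    [1,0,0,-0.2,0]
  ]
}}

```text
time: 3.52
position: [0.4463, 0.2537, 0.3317]
eef_rot: [[-0.949, 0.315, 0.001], [0.315, 0.949, 0.0], [-0.001, 0.001, -1.0]]
contact_force: [-0.7, 0.4, -1.6]
grip_width: 0.177
grasp_force: 58.4
```

{"name": "drive_tool", "arguments": {
  "increments": [
    [1,-0.01,-0.017,0,-0.02],
    [1,-0.03,-0.051,0,-0.05],
    [1,-0.06,-0.102,0,-0.1],
    [1,-0.09,-0.153,0,-0.16],
    [1,-0.12,-0.204,0,-0.22],
    [1,-0.15,-0.255,0,-0.28],
    [1,-0.18,-0.305,0,-0.34],
    [1,-0.21,-0.356,0,-0.39],
    [1,-0.23,-0.39,0,-0.42],
    [1,-0.243,-0.412,0,-0.432],
    [1,-0.243,-0.412,0,-0.432],
    [1,-0.243,-0.412,0,-0.432]
  ]
}}

```text
time: 4.52
position: [0.4961, 0.0196, 0.3297]
eef_rot: [[-0.938, -0.348, -0.003], [-0.348, 0.938, 0.001], [0.003, 0.002, -1.0]]
contact_force: [0.8, 0.6, -0.8]
grip_width: 0.173
grasp_force: 58.5
```

Run:
```python
from h import *
import cv2
s=read_state();print(s["time"],s["position"],s["eef_rot"].round(4),s["contact_force"],s["moment"],s["qpos"])
o=[]
for n,(a,b,c,d) in {"scene":(110,260,255,355),"top":(135,235,270,370)}.items():
    f=np.mean([grab_frame(n).astype(float) for _ in range(2)],0).astype(np.uint8)[...,::-1]
    cv2.imwrite(f"pics/{n}1.png",f)
    print(n,proj(n,[[*s["position"][:2],.17-.03],[*s["position"][:2],.108],[.4967,.0199,.045]]).round(1).tolist())
    o.append(cv2.resize(f[a:b,c:d],None,fx=4,fy=600/(b-a) if 0 else 4,interpolation=cv2.INTER_CUBIC))
cv2.imwrite("pics/c1.png",np.hstack([np.pad(x,((0,600-x.shape[0]),(0,0),(0,0))) for x in o]))
```

```text
4.5167 [0.49608269 0.01960749 0.32966099] [[-0.9375 -0.348  -0.0031]
 [-0.348   0.9375  0.001 ]
 [ 0.0026  0.002  -1.    ]] [ 0.80635592  0.59774813 -0.75858014] [ 0.03106708 -0.02928978  0.02695836] [-1.35161122e-01  1.18631124e-01  1.80797591e+00  5.66324805e-04
  1.21822550e+00 -2.06154944e+00]
scene [[309.1, 180.4], [309.5, 190.6], [310.4, 208.7]]
top [[311.2, 189.9], [311.6, 191.6], [312.1, 194.2]]
```

View pics/c1.png

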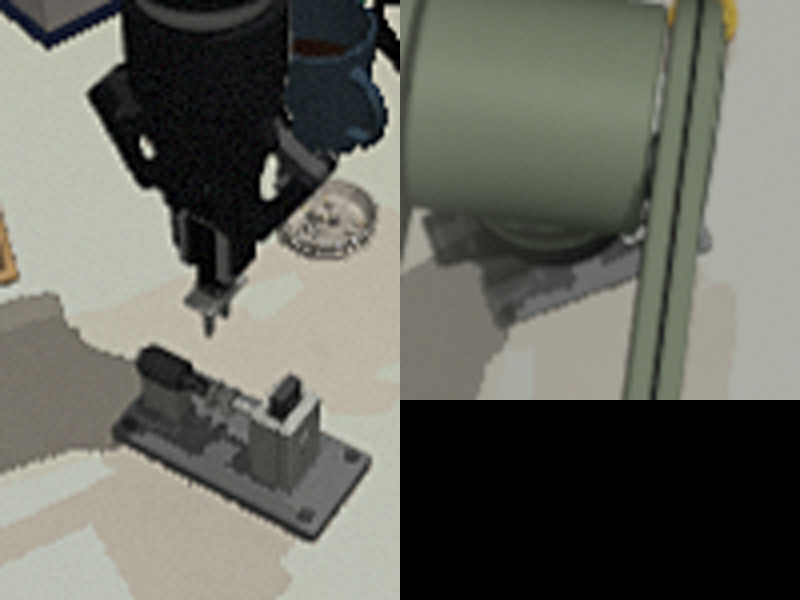

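The left crop shows the fork tip at about (210,325), above the collars at about (218,396). The top view is blocked by the arm. I'll enlarge the scene view.

Run:
```python
import cv2,numpy as np
f=cv2.imread("pics/scene1.png");g=cv2.imread("pics/scene0.png")
a=cv2.resize(f[170:220,285:340],None,fx=12,fy=12,interpolation=cv2.INTER_CUBIC)
a=cv2.convertScaleAbs(a,alpha=1.6)
cv2.imwrite("pics/c2.png",a)
```

```text
(no output)
```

View pics/c2.png

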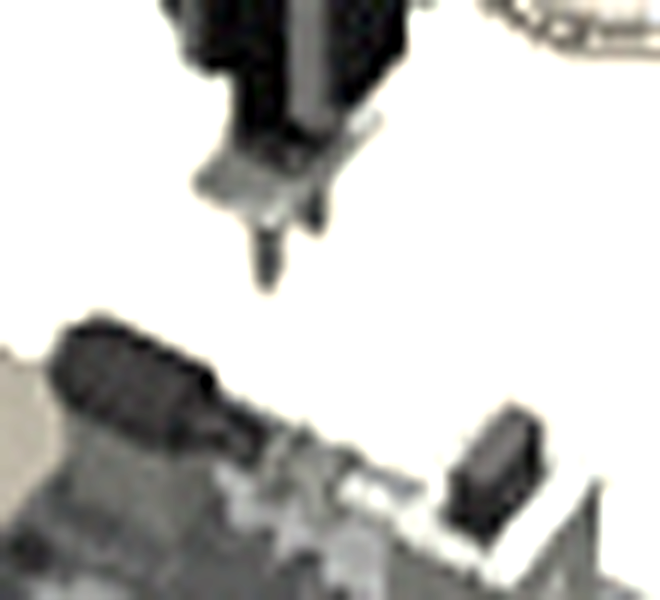

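Prong tips are at crop (265,290) and (315,235), and the collars are around (285–345,455). I'll overlay the fitted model to refine both poses.

```bash
cat > ov.py <<'E'
from h import *
import cv2
def circ(y,r,x=0,z=45):
    a=np.linspace(0,2*np.pi,25);return np.c_[x+r*np.cos(a),0*a+y,z+r*np.sin(a)]
def box(x0,x1,y0,y1,z):return np.array([(x0,y0,z),(x1,y0,z),(x1,y1,z),(x0,y1,z),(x0,y0,z)],float)
FIX=[circ(37,9),circ(45,9),circ(68.5,10),circ(96.5,10),box(-17,17,-13.5,13.5,66),box(-33,33,-40,102,12),box(-10,10,-4,4,82)]
FORK=[box(-17,17,-10,10,-34),box(-10,10,-2,2,-34),np.array([(-10,0,-34),(-10,0,-62),(-4.5,0,-62),(-4.5,0,-48),(4.5,0,-48),(4.5,0,-62),(10,0,-62),(10,0,-34)],float)]
def draw(img,n,q,shapes,o,k,col,dz=0):
    for s in shapes:
        p=proj(n,place(q,s+[0,0,dz]));p=((p-o+.5)*k-.5)
        cv2.polylines(img,[np.round(p*8).astype(int)],False,col,1,cv2.LINE_AA,3)
def crop(f,r0,r1,c0,c1,k,al=1):
    return cv2.convertScaleAbs(cv2.resize(f[r0:r1,c0:c1],None,fx=k,fy=k,interpolation=cv2.INTER_CUBIC),alpha=al)
E
python3 - <<'E'
from ov import *
q=[.5111,-.0185,.3573]
a=crop(cv2.imread("pics/scene0.png"),190,240,280,345,12,1.5)[:,:] 
draw(a,"scene",q,FIX,(280,190),12,(0,0,255))
b=crop(cv2.imread("pics/scene1.png"),168,196,285,340,12,1.5)[:,:]
cv2.imwrite("pics/o1.png",a)
E
```

```text
(no output)
```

View pics/o1.png

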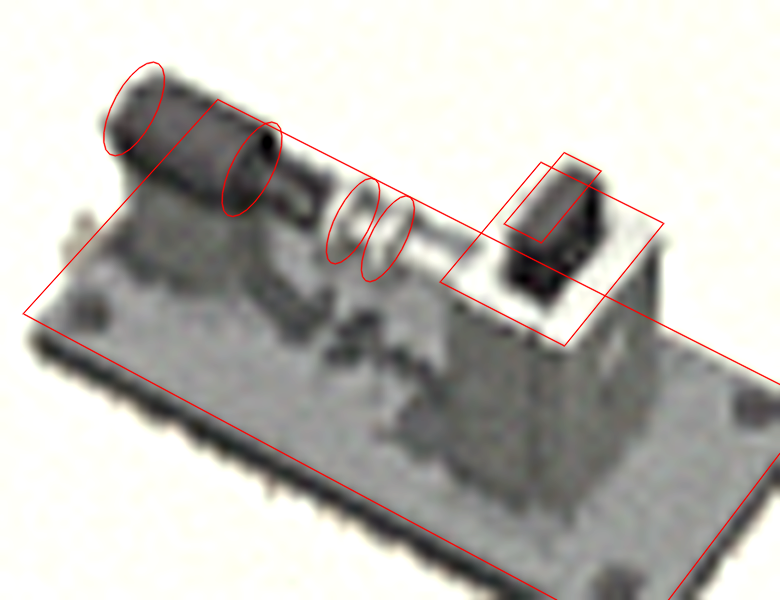

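The model sits about 9 display px (0.75 px) too high and about 0.2 px too far left in the scene view. That is calibration bias. Next the same check for the fork.

Run:
```python
from ov import *
s=read_state();p=s["position"];R=s["eef_rot"]
g=p+R[:,2]*0.1616
print(p.round(4),g.round(4))
q=[g[0],g[1],np.arctan2(-R[0,1],R[1,1])]
a=crop(cv2.imread("pics/scene1.png"),172,204,292,328,18,1.5)
draw(a,"scene",q,FORK,(292,172),18,(0,0,255),g[2]*1e3)
cv2.imwrite("pics/o2.png",a)
```

```text
[0.4962 0.0209 0.3306] [0.496 0.021 0.169]
```

View pics/o2.png

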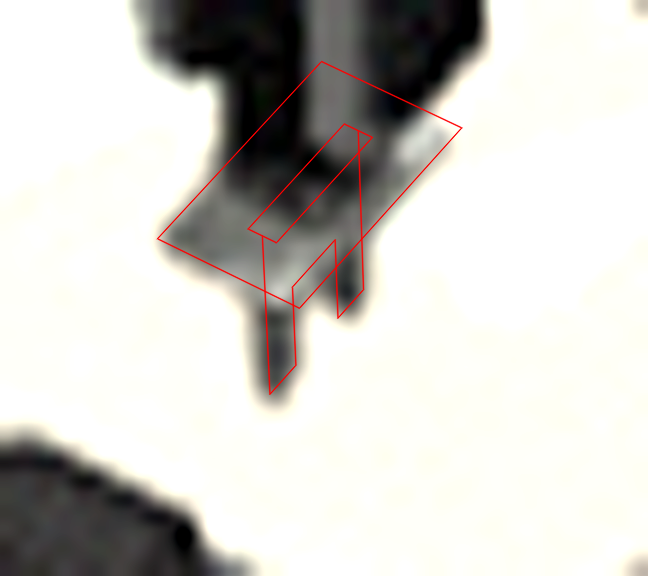

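```bash
cat > sil.py <<'E'
from ov import *
from scipy.optimize import minimize
def bx(x0,x1,y0,y1,z0,z1):return np.vstack([box(x0,x1,y0,y1,z)[:4] for z in(z0,z1)])
FX=[bx(-33,33,-40,102,0,12),bx(-17,17,-13.5,13.5,0,66),np.vstack([circ(68.5,10),circ(96.5,10)]),np.vstack([circ(37,9),circ(45,9)])]
ST=[bx(-35,35,-39,39,0,8),bx(-28,28,-32,32,0,36),bx(-8,8,-8,8,40,100)]
K=8
def render(n,q,hulls,o,shape):
    m=np.zeros((shape[0]*K,shape[1]*K),np.uint8)
    for h in hulls:
        p=((proj(n,place(q,h))-o+.5)*K-.5)
        cv2.fillConvexPoly(m,cv2.convexHull(np.round(p*16).astype(np.int32)),255,cv2.LINE_AA,4)
    return cv2.resize(m,shape[::-1],interpolation=cv2.INTER_AREA)/255.
def run(n,q0,hulls,name):
    im=cv2.imread(f"pics/{n}0.png").astype(float)
    P=np.vstack([proj(n,place(q0,h)) for h in hulls]);o=np.floor(P.min(0)-5).astype(int);e=np.ceil(P.max(0)+5).astype(int)
    c=im[o[1]:e[1],o[0]:e[0]];sh=c.shape[:2]
    bg=np.median(c[render(n,q0,hulls,o,sh)<.01],0)
    d=np.linalg.norm(c-bg,axis=2);a=np.clip((d-15)/25,0,1)
    f=lambda x:np.sum(np.abs(a-render(n,np.array(q0)+np.array(x)*[1e-3,1e-3,1e-2],hulls,o,sh)))
    r=min((minimize(f,x0,method="Nelder-Mead",options=dict(initial_simplex=np.array(x0)+np.array([[-2,-2,-2],[3,-1,0],[-1,3,0],[0,0,3.]]))for x0 in([0,0,0],[1,-1,0],[-1,-2,0.])),key=lambda r:r.fun)
    print(name,n,"shift mm,0.01rad",r.x.round(2),"cost",f([0,0,0]).round(1),r.fun.round(1),"area",a.sum().round())
if __name__=="__main__":
    for n in("top","scene"):
        run(n,[.5111,-.0185,.3573],FX,"fix");run(n,[.4464,.2535,-.3271],ST,"stand")
E
python3 sil.py
```

```text
File "sil.py", line 20
    r=min((minimize(f,x0,method="Nelder-Mead",options=dict(initial_simplex=np.array(x0)+np.array([[-2,-2,-2],[3,-1,0],[-1,3,0],[0,0,3.]]))for x0 in([0,0,0],[1,-1,0],[-1,-2,0.])),key=lambda r:r.fun)
                                              ^^^^^^^^
SyntaxError: invalid syntax. Maybe you meant '==' or ':=' instead of '='?
```

```bash
sed -i 's/\[0,0,3.\]\]))for/[0,0,3.]]))) for/' sil.py; python3 sil.py
```

```text
fix top shift mm,0.01rad [0.38 0.84 0.89] cost 187.4 182.0 area 1598.0
stand top shift mm,0.01rad [ 0.63  1.05 -1.51] cost 83.2 65.4 area 924.0
fix scene shift mm,0.01rad [-0.6  -1.27  0.75] cost 142.4 116.2 area 1737.0
stand scene shift mm,0.01rad [-0.72 -0.38 -1.9 ] cost 54.0 47.3 area 881.0
```

{"name": "drive_tool", "arguments": {
  "increments": [
    [1,0,-0.002,0.02,-0.006],
    [1,0,-0.004,0.05,-0.006],
    [1,0,-0.005,0.07,-0.006],
    [1,0,-0.005,0.08,-0.006],
    [1,0,-0.005,0.08,-0.006],
    [1,0,-0.005,0.08,-0.006]
  ]
}}

```text
time: 5.22
position: [0.4974, 0.0178, 0.2907]
eef_rot: [[-0.933, -0.359, -0.001], [-0.359, 0.933, 0.0], [0.001, 0.001, -1.0]]
contact_force: [-0.3, -0.0, -0.1]
grip_width: 0.18
grasp_force: 58.5
```

Run:
```python
from ov import *
ps=[];fs=[]
for i in range(6):
    f=grab_frame("scene").astype(float);s=read_state();ps.append(s["position"]+s["eef_rot"][:,2]*.1616);fs.append(f)
print(s["time"],s["position"],np.array(ps).round(4).tolist(),s["eef_rot"].round(4).tolist(),s["contact_force"])
f=np.mean(fs,0).astype(np.uint8)[...,::-1];cv2.imwrite("pics/scene2.png",f)
g=np.mean(ps,0);R=s["eef_rot"]
a=crop(f,180,222,292,332,14,1.6)
b=a.copy()
draw(b,"scene",[g[0],g[1],np.arctan2(-R[0,1],R[1,1])],FORK,(292,180),14,(0,0,255),g[2]*1e3)
draw(b,"scene",[.5110,-.0190,.365],FIX[:2],(292,180),14,(255,0,0))
cv2.imwrite("pics/o3.png",np.hstack([a[:,80:470],b[:,80:470]]))
```

```text
5.5167 [0.4977847  0.01753544 0.29182794] [[0.4977, 0.0177, 0.1298], [0.498, 0.0176, 0.1301], [0.4982, 0.0175, 0.1303], [0.4982, 0.0175, 0.1304], [0.4981, 0.0175, 0.1303], [0.498, 0.0175, 0.1302]] [[-0.9333, -0.359, 0.0013], [-0.359, 0.9333, -0.0002], [-0.0012, -0.0007, -1.0]] [-1.18272087 -0.04731195 -0.89060802]
```

View pics/o3.png

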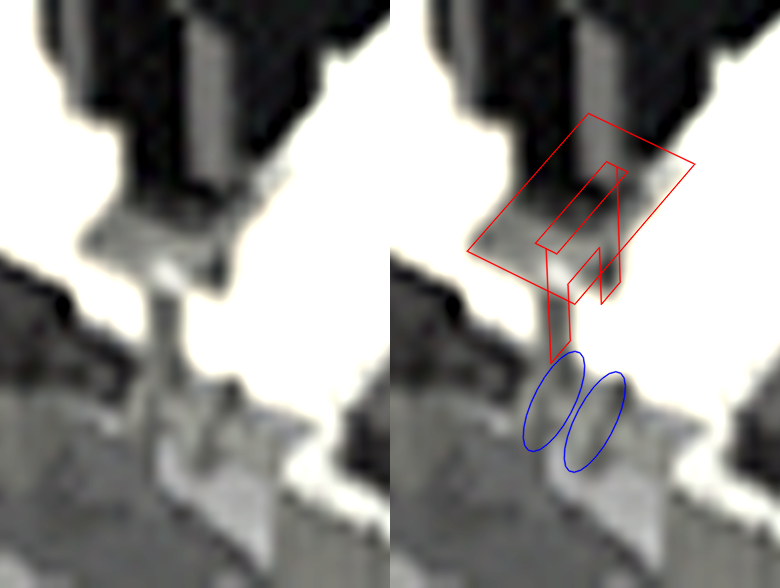

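The fork is about 1.5 mm towards the link and 0.9 mm off in x. I'll correct that while lowering to just above the collars.

{"name": "drive_tool", "arguments": {
  "increments": [
    [1,0.001,0.002,0.006,-0.002],
    [1,0.0018,0.003,0.012,-0.002],
    [1,0.0018,0.003,0.018,-0.002],
    [1,0.0018,0.003,0.018,-0.002],
    [1,0.0018,0.003,0.018,-0.002],
    [1,0.0018,0.003,0.018,-0.002]
  ]
}}

```text
time: 6.02
position: [0.4961, 0.0186, 0.2821]
eef_rot: [[-0.932, -0.362, -0.0], [-0.362, 0.932, 0.0], [0.0, 0.0, -1.0]]
contact_force: [0.4, 0.1, -1.2]
grip_width: 0.175
grasp_force: 58.5
```

{"name": "drive_tool", "arguments": {
  "increments": [
    [1,0,0,0,0],
    [1,0,0,0,0],
    [1,0,0,0,0]
  ]
}}

```text
time: 6.27
position: [0.4962, 0.0186, 0.2823]
eef_rot: [[-0.932, -0.362, 0.0], [-0.362, 0.932, -0.0], [-0.0, -0.0, -1.0]]
contact_force: [-0.4, -0.5, 0.3]
grip_width: 0.175
grasp_force: 58.5
```

{"name": "drive_tool", "arguments": {
  "increments": [
    [1,0,0,0.003,0],
    [1,0,0,0.006,0],
    [1,0,0,0.009,0],
    [1,0,0,0.012,0],
    [1,0,0,0.014,0],
    [1,0,0,0.014,0]
  ]
}}

```text
time: 6.77
position: [0.4959, 0.0187, 0.2748]
eef_rot: [[-0.932, -0.362, -0.001], [-0.362, 0.932, 0.0], [0.001, 0.0, -1.0]]
contact_force: [-1.3, 0.8, -1.1]
grip_width: 0.179
grasp_force: 58.5
```

{"name": "drive_tool", "arguments": {
  "increments": [
    [1,0,0,0.002,0],
    [1,0,0,0.004,0],
    [1,0,0,0.006,0],
    [1,0,0,0.006,0]
  ]
}}

```text
time: 7.1
position: [0.496, 0.0187, 0.272]
eef_rot: [[-0.932, -0.362, -0.0], [-0.362, 0.932, 0.0], [0.0, 0.0, -1.0]]
contact_force: [0.4, 0.4, -1.3]
grip_width: 0.18
grasp_force: 58.5
```

{"name": "drive_tool", "arguments": {
  "increments": [
    [1,0,0,0.002,0],
    [1,0,0,0.004,0],
    [1,0,0,0.006,0],
    [1,0,0,0.006,0]
  ]
}}

```text
time: 7.43
position: [0.496, 0.0187, 0.2689]
eef_rot: [[-0.932, -0.362, -0.0], [-0.362, 0.932, 0.0], [0.0, 0.0, -1.0]]
contact_force: [-0.4, -0.6, -0.7]
grip_width: 0.177
grasp_force: 58.5
```

{"name": "drive_tool", "arguments": {
  "increments": [
    [1,0,0,0.003,0],
    [1,0,0,0.006,0],
    [1,0,0,0.009,0],
    [1,0,0,0.01,0],
    [1,0,0,0.01,0]
  ]
}}

```text
time: 7.85
position: [0.496, 0.0187, 0.2639]
eef_rot: [[-0.932, -0.362, -0.001], [-0.362, 0.932, 0.0], [0.0, 0.0, -1.0]]
contact_force: [0.3, -0.2, -1.3]
grip_width: 0.174
grasp_force: 58.5
```

{"name": "drive_tool", "arguments": {
  "increments": [
    [1,0,0,0.002,0],
    [1,0,0,0.004,0],
    [1,0,0,0.006,0],
    [1,0,0,0.007,0],
    [1,0,0,0.007,0]
  ]
}}

```text
time: 8.27
position: [0.496, 0.0187, 0.2605]
eef_rot: [[-0.932, -0.362, -0.0], [-0.362, 0.932, 0.0], [0.0, 0.0, -1.0]]
contact_force: [-0.0, 0.7, -0.9]
grip_width: 0.179
grasp_force: 58.5
```

{"name": "drive_tool", "arguments": {
  "increments": [
    [1,0,0.001,0,0],
    [1,0,0.002,0,0],
    [1,0,0.003,0,0],
    [1,0,0.004,0,0],
    [1,0,0.004,0,0]
  ]
}}

```text
time: 8.68
position: [0.4955, 0.0204, 0.2608]
eef_rot: [[-0.932, -0.362, 0.0], [-0.362, 0.932, -0.001], [-0.0, -0.001, -1.0]]
contact_force: [0.2, -1.6, -0.6]
grip_width: 0.181
grasp_force: 58.4
```

{"name": "drive_tool", "arguments": {
  "increments": [
    [1,0,0.001,0,0],
    [1,0,0.002,0,0],
    [1,0,0.003,0,0],
    [1,0,0.004,0,0],
    [1,0,0.004,0,0]
  ]
}}

```text
time: 9.1
position: [0.4952, 0.0213, 0.2608]
eef_rot: [[-0.932, -0.363, 0.002], [-0.363, 0.932, -0.004], [-0.0, -0.004, -1.0]]
contact_force: [1.0, -7.0, -3.5]
grip_width: 0.183
grasp_force: 58.4
```

{"name": "drive_tool", "arguments": {
  "increments": [
    [1,0,0.001,0,0],
    [1,0,0.002,0,0],
    [1,0,0.002,0,0]
  ]
}}

```text
time: 9.35
position: [0.4949, 0.0219, 0.2609]
eef_rot: [[-0.932, -0.363, 0.002], [-0.363, 0.932, -0.004], [-0.0, -0.005, -1.0]]
contact_force: [2.2, -7.7, -3.5]
grip_width: 0.179
grasp_force: 58.5
```

{"name": "drive_tool", "arguments": {
  "increments": [
    [1,0,0.001,0,0],
    [1,0,0.002,0,0],
    [1,0,0.002,0,0]
  ]
}}

```text
time: 9.6
position: [0.4946, 0.0228, 0.2609]
eef_rot: [[-0.932, -0.362, 0.002], [-0.362, 0.932, -0.004], [-0.0, -0.005, -1.0]]
contact_force: [3.4, -8.4, -2.9]
grip_width: 0.181
grasp_force: 58.5
```

{"name": "drive_tool", "arguments": {
  "increments": [
    [1,0,0.001,0,0],
    [1,0,0.002,0,0],
    [1,0,0.002,0,0]
  ]
}}

```text
time: 9.85
position: [0.4942, 0.0237, 0.2609]
eef_rot: [[-0.932, -0.363, 0.002], [-0.363, 0.932, -0.005], [-0.0, -0.005, -1.0]]
contact_force: [1.6, -8.8, -2.6]
grip_width: 0.183
grasp_force: 58.5
```

```bash
cat > chk.py <<'E'
from bench import *
import numpy as np
f=grab_frame("scene").mean(2);s=read_state();F=s["contact_force"];p=s["position"]
print("t %.2f link px %s  s=%.2fmm  Fy'=%.1f |F|=%.1f"%(s["time"],f[194:203,325:331].mean(1).round().astype(int).tolist(),1e3*(-.3584*p[0]+.9336*p[1])+158.5,-.3584*F[0]+.9336*F[1],np.linalg.norm(F)))
E
python3 chk.py
```

```text
t 9.90 link px [183, 182, 184, 183, 184, 181, 184, 184, 186]  s=3.51mm  Fy'=-8.3 |F|=9.3
```

{"name": "drive_tool", "arguments": {
  "increments": [
    [1,0,0.001,0,0],
    [1,0,0.002,0,0],
    [1,0,0.003,0,0],
    [1,0,0.003,0,0]
  ]
}}

```text
time: 10.23
position: [0.4937, 0.0251, 0.2608]
eef_rot: [[-0.932, -0.363, 0.002], [-0.363, 0.932, -0.005], [-0.0, -0.005, -1.0]]
contact_force: [1.8, -8.6, -3.1]
grip_width: 0.177
grasp_force: 58.5
```

```bash
python3 chk.py
```

```text
t 10.28 link px [182, 184, 181, 184, 183, 181, 183, 184, 186]  s=4.97mm  Fy'=-8.3 |F|=9.0
```

{"name": "drive_tool", "arguments": {
  "increments": [
    [1,0,0.001,0,0],
    [1,0,0.002,0,0],
    [1,0,0.003,0,0],
    [1,0,0.003,0,0]
  ]
}}

```text
time: 10.62
position: [0.4931, 0.0265, 0.2609]
eef_rot: [[-0.932, -0.363, 0.002], [-0.363, 0.932, -0.005], [-0.0, -0.005, -1.0]]
contact_force: [1.8, -8.0, -4.0]
grip_width: 0.177
grasp_force: 58.5
```

```bash
python3 chk.py
```

```text
t 10.67 link px [182, 183, 184, 182, 183, 183, 181, 184, 184]  s=6.48mm  Fy'=-7.8 |F|=8.5
```

{"name": "drive_tool", "arguments": {
  "increments": [
    [1,0,0.0005,0,0],
    [1,0,0.001,0,0],
    [1,0,0.001,0,0]
  ]
}}

```text
time: 10.92
position: [0.493, 0.0269, 0.2609]
eef_rot: [[-0.932, -0.363, 0.002], [-0.363, 0.932, -0.005], [-0.0, -0.005, -1.0]]
contact_force: [1.5, -7.9, -3.9]
grip_width: 0.181
grasp_force: 58.5
```

```bash
python3 chk.py
```

```text
t 10.97 link px [183, 182, 183, 183, 183, 184, 182, 184, 185]  s=6.93mm  Fy'=-8.7 |F|=9.6
```

{"name": "drive_tool", "arguments": {
  "increments": [
    [1,0,0.0007,0,0],
    [1,0,0.0014,0,0],
    [1,0,0.0014,0,0]
  ]
}}

```text
time: 11.22
position: [0.4927, 0.0276, 0.2608]
eef_rot: [[-0.932, -0.363, 0.002], [-0.363, 0.932, -0.005], [-0.0, -0.005, -1.0]]
contact_force: [3.1, -8.1, -4.3]
grip_width: 0.178
grasp_force: 58.5
```

```bash
python3 chk.py
```

```text
t 11.27 link px [181, 182, 184, 184, 182, 181, 184, 184, 186]  s=7.62mm  Fy'=-8.3 |F|=9.2
```

{"name": "drive_tool", "arguments": {
  "increments": [
    [1,0,0.0007,0,0],
    [1,0,0.0014,0,0],
    [1,0,0.0014,0,0]
  ]
}}

```text
time: 11.52
position: [0.4925, 0.0282, 0.2609]
eef_rot: [[-0.932, -0.363, 0.002], [-0.363, 0.932, -0.005], [-0.0, -0.005, -1.0]]
contact_force: [2.5, -9.2, -3.4]
grip_width: 0.177
grasp_force: 58.5
```

```bash
python3 chk.py
```

```text
t 11.57 link px [181, 183, 182, 183, 183, 182, 183, 185, 183]  s=8.31mm  Fy'=-8.7 |F|=9.7
```

{"name": "drive_tool", "arguments": {
  "increments": [
    [1,0,0.0007,0,0],
    [1,0,0.0014,0,0],
    [1,0,0.0014,0,0]
  ]
}}

```text
time: 11.82
position: [0.4922, 0.0288, 0.2609]
eef_rot: [[-0.932, -0.363, 0.002], [-0.363, 0.932, -0.005], [-0.0, -0.005, -1.0]]
contact_force: [2.6, -8.2, -3.8]
grip_width: 0.179
grasp_force: 58.5
```

```bash
python3 chk.py
```

```text
t 11.87 link px [182, 183, 182, 184, 182, 183, 184, 184, 185]  s=9.00mm  Fy'=-8.8 |F|=9.4
```

{"name": "drive_tool", "arguments": {
  "increments": [
    [1,0,0.0007,0,0],
    [1,0,0.0014,0,0],
    [1,0,0.0014,0,0]
  ]
}}

```text
time: 12.12
position: [0.492, 0.0295, 0.2609]
eef_rot: [[-0.932, -0.363, 0.002], [-0.363, 0.932, -0.005], [-0.0, -0.005, -1.0]]
contact_force: [1.8, -8.4, -4.3]
grip_width: 0.175
grasp_force: 58.5
```

```bash
python3 chk.py
```

```text
t 12.17 link px [181, 183, 183, 182, 183, 181, 182, 184, 183]  s=9.70mm  Fy'=-9.3 |F|=9.8
```

{"name": "drive_tool", "arguments": {
  "increments": [
    [1,0,0.0007,0,0],
    [1,0,0.0014,0,0],
    [1,0,0.0014,0,0]
  ]
}}

```text
time: 12.42
position: [0.4917, 0.0301, 0.2609]
eef_rot: [[-0.932, -0.363, 0.002], [-0.363, 0.932, -0.005], [-0.0, -0.005, -1.0]]
contact_force: [1.5, -9.1, -3.8]
grip_width: 0.181
grasp_force: 58.5
```

```bash
python3 chk.py
```

```text
t 12.47 link px [182, 183, 182, 183, 183, 182, 183, 183, 182]  s=10.38mm  Fy'=-8.7 |F|=9.5
```

{"name": "drive_tool", "arguments": {
  "increments": [
    [1,0,0.0007,0,0],
    [1,0,0.0014,0,0],
    [1,0,0.0014,0,0]
  ]
}}

```text
time: 12.72
position: [0.4915, 0.0308, 0.2609]
eef_rot: [[-0.932, -0.363, 0.002], [-0.363, 0.932, -0.005], [-0.0, -0.005, -1.0]]
contact_force: [1.1, -7.9, -3.1]
grip_width: 0.178
grasp_force: 58.5
```

```bash
python3 chk.py
```

```text
t 12.77 link px [182, 183, 183, 182, 183, 183, 182, 186, 182]  s=11.09mm  Fy'=-8.1 |F|=9.1
```

{"name": "drive_tool", "arguments": {
  "increments": [
    [1,0,0.0007,0,0],
    [1,0,0.0014,0,0],
    [1,0,0.0014,0,0]
  ]
}}

```text
time: 13.02
position: [0.4912, 0.0314, 0.2609]
eef_rot: [[-0.932, -0.363, 0.002], [-0.363, 0.932, -0.005], [-0.0, -0.005, -1.0]]
contact_force: [2.4, -8.0, -4.2]
grip_width: 0.177
grasp_force: 58.5
```

```bash
python3 chk.py
```

```text
t 13.07 link px [181, 182, 183, 184, 182, 182, 185, 184, 183]  s=11.78mm  Fy'=-9.2 |F|=9.9
```

{"name": "drive_tool", "arguments": {
  "increments": [
    [1,0,0.0007,0,0],
    [1,0,0.0014,0,0],
    [1,0,0.0014,0,0]
  ]
}}

```text
time: 13.32
position: [0.491, 0.0321, 0.2609]
eef_rot: [[-0.932, -0.363, 0.002], [-0.363, 0.932, -0.005], [-0.0, -0.005, -1.0]]
contact_force: [3.2, -8.6, -3.6]
grip_width: 0.18
grasp_force: 58.5
```

```bash
python3 chk.py
```

```text
t 13.37 link px [181, 182, 182, 183, 184, 181, 183, 183, 182]  s=12.45mm  Fy'=-8.7 |F|=9.8
```

{"name": "drive_tool", "arguments": {
  "increments": [
    [1,0,0.0007,0,0],
    [1,0,0.0014,0,0],
    [1,0,0.0014,0,0]
  ]
}}

```text
time: 13.62
position: [0.4907, 0.0327, 0.2609]
eef_rot: [[-0.932, -0.363, 0.002], [-0.363, 0.932, -0.005], [-0.0, -0.005, -1.0]]
contact_force: [1.7, -9.9, -4.3]
grip_width: 0.177
grasp_force: 58.5
```

```bash
python3 chk.py
```

```text
t 13.67 link px [181, 182, 183, 183, 181, 182, 184, 184, 183]  s=13.17mm  Fy'=-8.6 |F|=9.4
```

{"name": "drive_tool", "arguments": {
  "increments": [
    [1,0,0.0007,0,0],
    [1,0,0.0014,0,0],
    [1,0,0.0014,0,0]
  ]
}}

```text
time: 13.92
position: [0.4905, 0.0334, 0.2609]
eef_rot: [[-0.932, -0.363, 0.002], [-0.363, 0.932, -0.005], [-0.0, -0.005, -1.0]]
contact_force: [2.1, -8.3, -4.0]
grip_width: 0.183
grasp_force: 58.5
```

```bash
python3 chk.py
```

```text
t 13.97 link px [183, 183, 182, 184, 185, 178, 137, 87, 80]  s=13.94mm  Fy'=-8.4 |F|=9.1
```

{"name": "drive_tool", "arguments": {
  "increments": [
    [1,0,0,0,0],
    [1,0,0,0,0],
    [1,0,0,0,0]
  ]
}}

```text
time: 14.22
position: [0.4905, 0.0334, 0.2609]
eef_rot: [[-0.932, -0.363, 0.002], [-0.363, 0.932, -0.005], [-0.0, -0.005, -1.0]]
contact_force: [2.1, -7.3, -3.0]
grip_width: 0.178
grasp_force: 58.5
```

```bash
python3 chk.py
```

```text
t 14.27 link px [183, 183, 182, 185, 179, 133, 84, 72, 66]  s=13.93mm  Fy'=-8.4 |F|=9.3
```

{"name": "drive_tool", "arguments": {
  "increments": [
    [1,0,0,0,0],
    [1,0,0,0,0],
    [1,0,0,0,0],
    [1,0,0,0,0]
  ]
}}

```text
time: 14.6
position: [0.4905, 0.0334, 0.2608]
eef_rot: [[-0.932, -0.363, 0.002], [-0.363, 0.932, -0.005], [-0.0, -0.005, -1.0]]
contact_force: [3.0, -8.0, -3.0]
grip_width: 0.181
grasp_force: 58.5
```

```bash
python3 chk.py; python3 -c "
from ov import *
for z in (81,82,97):print(z,proj('scene',place([.511,-.019,.365],box(-10,10,-4,4,z)[:4])).round(1).tolist())"
```

```text
t 14.65 link px [183, 183, 184, 186, 178, 134, 91, 81, 73]  s=13.93mm  Fy'=-8.8 |F|=9.5
81 [[324.8, 210.2], [329.7, 204.2], [326.6, 202.7], [321.6, 208.6]]
82 [[324.8, 209.9], [329.7, 203.9], [326.6, 202.4], [321.6, 208.4]]
97 [[324.8, 205.5], [329.8, 199.4], [326.6, 197.9], [321.6, 203.9]]
```

Link released and fully up (its top moved from row 203 to 199, as predicted for 97 mm). Next I let the bar spring home gently and lift the fork out.

{"name": "drive_tool", "arguments": {
  "increments": [
    [1,0,-0.003,0,0],
    [1,0,-0.006,0,0],
    [1,0,-0.009,0,0],
    [1,0,-0.012,0,0],
    [1,0,-0.015,0,0],
    [1,0,-0.018,0,0],
    [1,0,-0.021,0,0],
    [1,0,-0.024,0,0],
    [1,0,-0.027,0,0],
    [1,0,-0.03,0,0],
    [1,0,-0.033,0,0],
    [1,0,-0.033,0,0]
  ]
}}

```text
time: 15.65
position: [0.4957, 0.0198, 0.2606]
eef_rot: [[-0.932, -0.361, -0.001], [-0.361, 0.932, 0.001], [0.0, 0.001, -1.0]]
contact_force: [0.4, -0.5, -0.6]
grip_width: 0.18
grasp_force: 59.2
```

```bash
python3 chk.py
```

```text
t 15.70 link px [183, 184, 182, 186, 179, 134, 78, 65, 63]  s=-0.52mm  Fy'=-0.3 |F|=0.8
```

{"name": "drive_tool", "arguments": {
  "increments": [
    [1,0,-0.0015,0,0],
    [1,0,-0.0026,0,0],
    [1,0,-0.0026,-0.004,0],
    [1,0,-0.0026,-0.012,0],
    [1,0,-0.0026,-0.022,0],
    [1,0,-0.0026,-0.034,0],
    [1,0,-0.0026,-0.046,0],
    [1,0,-0.0026,-0.06,0],
    [1,0,-0.0026,-0.08,0],
    [1,0,-0.0026,-0.11,0],
    [1,0,-0.0026,-0.135,0],
    [1,0,-0.0026,-0.14,0]
  ]
}}

```text
time: 16.7
position: [0.4973, 0.0182, 0.334]
eef_rot: [[-0.932, -0.362, 0.006], [-0.362, 0.932, -0.001], [-0.005, -0.003, -1.0]]
contact_force: [0.3, 0.5, -0.2]
grip_width: 0.176
grasp_force: 59.2
```

```bash
python3 chk.py
python3 - <<'E'
from bench import *
import numpy as np
s=read_state();p=s["position"];R=s["eef_rot"];d=R.T@(np.array([.4464,.2537,.331])-p)
print(p,R.round(4).tolist(),(d/.5).round(4),"turn",(np.arctan2(-R[0,1],R[1,1])+np.radians(18.35))/(np.pi/2))
E
```

```text
t 16.75 link px [177, 179, 178, 180, 175, 138, 88, 79, 68]  s=-2.60mm  Fy'=-0.9 |F|=1.2
[0.49711552 0.01827643 0.33335738] [[-0.9322, -0.362, 0.005], [-0.362, 0.9322, -0.0007], [-0.0044, -0.0025, -1.0]] [-0.0759  0.4756  0.0039] turn 0.4396986051758053
```

{"name": "drive_tool", "arguments": {
  "increments": [
    [1,-0.002,0.014,0,0.02],
    [1,-0.006,0.04,0,0.05],
    [1,-0.014,0.09,0,0.1],
    [1,-0.023,0.145,0,0.16],
    [1,-0.032,0.2,0,0.22],
    [1,-0.04,0.255,0,0.28],
    [1,-0.05,0.31,0,0.34],
    [1,-0.058,0.365,0,0.39],
    [1,-0.066,0.42,0,0.42],
    [1,-0.073,0.46,0.003,0.436],
    [1,-0.076,0.475,0.003,0.439],
    [1,-0.076,0.476,0.003,0.439]
  ]
}}

```text
time: 17.75
position: [0.4448, 0.2552, 0.3286]
eef_rot: [[-0.95, 0.311, -0.001], [0.311, 0.95, -0.0], [0.001, -0.001, -1.0]]
contact_force: [0.5, -0.6, -0.2]
grip_width: 0.176
grasp_force: 59.2
```

{"name": "drive_tool", "arguments": {
  "increments": [
    [1,0,0,0,0],
    [1,0,0,0,0],
    [1,0,0,0,0],
    [1,0,0,0,0]
  ]
}}

```text
time: 18.08
position: [0.4459, 0.253, 0.3292]
eef_rot: [[-0.949, 0.315, 0.0], [0.315, 0.949, -0.0], [-0.0, -0.0, -1.0]]
contact_force: [0.6, -0.7, -0.8]
grip_width: 0.179
grasp_force: 59.2
```

Run:
```python
from ov import *
f=np.mean([grab_frame("scene").astype(float) for _ in range(3)],0).astype(np.uint8)[...,::-1];cv2.imwrite("pics/scene3.png",f)
s=read_state();p=s["position"];R=s["eef_rot"];g=p+R[:,2]*.1616
print(s["time"],p.round(4),R.round(4).tolist())
o=(215,130);a=crop(f,130,195,215,273,9,1.4)
draw(a,"scene",[.4464,.2537,-.335],[box(-28,28,-32,32,36),box(-12.5,12.5,-5.5,5.5,36)],o,9,(255,0,0))
draw(a,"scene",[g[0],g[1],np.arctan2(-R[0,1],R[1,1])],FORK,o,9,(0,0,255),g[2]*1e3)
b=crop(f,190,240,285,325,6,1.3)[:0]
c=crop(f,185,225,290,335,6,1.3)
c=np.pad(c,((0,a.shape[0]-c.shape[0]),(0,0),(0,0)))
cv2.imwrite("pics/o4.png",np.hstack([a,c]))
```

```text
18.2333 [0.4458 0.2534 0.3293] [[-0.9491, 0.3149, 0.0001], [0.3149, 0.9491, -0.0001], [-0.0001, -0.0, -1.0]]
```

View pics/o4.png

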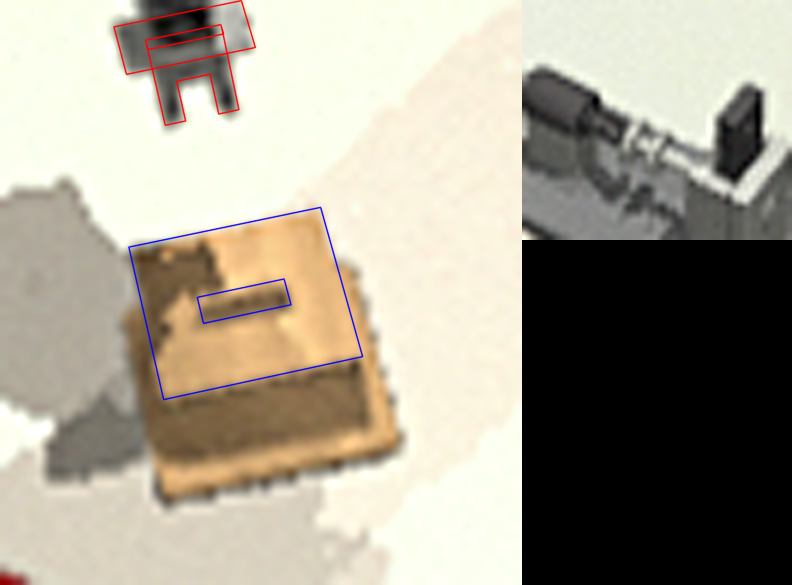

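The overlay fits the tool, and the pocket lies right below it. The right crop shows the link standing tall and the bar home. Inserting the tool now.

{"name": "drive_tool", "arguments": {
  "increments": [
    [1,-0.001,0,0.02,0],
    [1,-0.001,0,0.05,0],
    [1,-0.001,0,0.08,0],
    [1,-0.001,0,0.1,0],
    [1,-0.001,0,0.115,0],
    [1,-0.001,0,0.13,0],
    [1,-0.001,0,0.14,0],
    [1,-0.001,0,0.15,0],
    [1,-0.001,0,0.155,0],
    [1,-0.001,0,0.155,0]
  ]
}}

```text
time: 19.07
position: [0.4459, 0.2538, 0.2513]
eef_rot: [[-0.949, 0.314, -0.001], [0.314, 0.949, -0.0], [0.0, -0.0, -1.0]]
contact_force: [-0.4, -0.1, 0.1]
grip_width: 0.181
grasp_force: 59.2
```

{"name": "drive_tool", "arguments": {
  "increments": [
    [1,0,0,0.01,0],
    [1,0,0,0.02,0],
    [1,0,0,0.028,0],
    [1,0,0,0.034,0],
    [1,0,0,0.038,0],
    [1,0,0,0.038,0],
    [1,0,0,0.038,0]
  ]
}}

```text
time: 19.65
position: [0.446, 0.2538, 0.2325]
eef_rot: [[-0.949, 0.314, -0.0], [0.314, 0.949, -0.0], [0.0, -0.0, -1.0]]
contact_force: [0.5, 0.0, -0.7]
grip_width: 0.177
grasp_force: 59.2
```

{"name": "drive_tool", "arguments": {
  "increments": [
    [1,0,0,0.001,0],
    [1,0,0,0.002,0],
    [1,0,0,0.003,0],
    [1,0,0,0.003,0],
    [1,0,0,0.003,0]
  ]
}}

```text
time: 20.07
position: [0.4462, 0.2539, 0.2316]
eef_rot: [[-0.949, 0.314, 0.001], [0.314, 0.949, 0.0], [-0.0, 0.0, -1.0]]
contact_force: [-0.2, 0.1, 2.7]
grip_width: 0.178
grasp_force: 59.7
```

Seated, with light contact. I'll release and retreat.

{"name": "drive_tool", "arguments": {
  "increments": [
    [0.6,0,0,0,0],
    [0.4,0,0,0,0],
    [0.2,0,0,0,0],
    [0,0,0,0,0],
    [-0.3,0,0,0,0],
    [-0.6,0,0,0,0],
    [-1,0,0,0,0],
    [-1,0,0,0,0],
    [-1,0,0,0,0]
  ]
}}

```text
time: 20.82
position: [0.446, 0.2538, 0.2312]
eef_rot: [[-0.949, 0.314, 0.0], [0.314, 0.949, 0.0], [-0.0, 0.0, -1.0]]
contact_force: [-0.2, -0.3, 0.9]
grip_width: 0.999
grasp_force: 0.0
```

{"name": "drive_tool", "arguments": {
  "increments": [
    [-1,0,0,-0.02,0],
    [-1,0,0,-0.06,0],
    [-1,0,0,-0.11,0],
    [-1,0,0,-0.17,0],
    [-1,0,0,-0.23,0],
    [-1,0,0,-0.28,0],
    [-1,0,0,-0.3,0],
    [-1,0,0,-0.3,0],
    [-1,0,0,-0.3,0]
  ]
}}

```text
time: 21.57
position: [0.4458, 0.2538, 0.3811]
eef_rot: [[-0.949, 0.314, 0.0], [0.314, 0.949, 0.0], [-0.0, 0.0, -1.0]]
contact_force: [0.5, 0.4, 0.0]
grip_width: 0.998
grasp_force: 0.0
```

```bash
python3 chk.py
python3 - <<'E'
from h import *
import cv2
f=grab_frame("scene")[...,::-1];cv2.imwrite("pics/scene4.png",f);a=cv2.imread("pics/scene0.png")
s=read_state();print(s["position"],s["grip_width"])
# tool in stand: dark-handle mask before/after, and change elsewhere
for im in(a,f):
    m=(im[140:168,232:250].max(2)<60);v,u=np.nonzero(m);print(m.sum(),u.mean().round(2)+232,v.mean().round(2)+140,v.min()+140)
d=cv2.absdiff(a,f).max(2)[120:250,200:400];print("stand diff",(d[20:70,25:65]>50).sum(),"outside",(d>60).sum())
v,u=np.nonzero(d>60);print(u.min()+200,u.max()+200,v.min()+120,v.max()+120)
E
```

```text
t 21.62 link px [177, 177, 178, 180, 174, 135, 85, 74, 64]  s=235.64mm  Fy'=0.8 |F|=1.8
[0.44521143 0.25352325 0.37903708] 0.9995181910781807
115 239.39 153.26 143
114 239.19 153.32 143
stand diff 72 outside 367
200 329 143 211
```

```bash
python3 -c "
from bench import *;print(hand_in())"
```

```text
the job is handed in; nothing more can be done
None
```

The link was released at about 14 mm of bar travel, with readings staying under about 11 N. It stands raised, the bar is home, the tool is back fully down in its stand, and I handed the job in at about 21.6 s.

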